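Square a ceramic plate into the corner of a magnifier stage

ROBOT

A 6-joint arm with a two-finger parallel gripper is mounted at the origin on a cart in front of the work surface, level with it; the furniture and walls round the work are solid. World frame = base frame: x ahead of the robot, y to its left, z up, the work surface at z = 0. Lengths are in mm, angles in rad, forces in N, time in s.
With the tool pointing down it reaches from about 300 to 850 mm from the base axis. Payload 4.2 kg.
Tool frame: the origin (TCP) lies midway between the tips of the shut fingers; the grasp point (between the pads) lies 19 mm behind it; z points along the fingers, y is the line along which they close (so a half turn about z gives the same grasp; the last joint's range is limited). The gripper opens to 91 mm and grips with 3 to 60 N. Pads are 32 mm wide; open, the fingers measure 118 mm over their backs; the gripper's body (76 mm by 178 mm) begins 60 mm behind the grasp point.
Start: joints at [1.179, 0.32, 1.565, -0, 1.257, -0.02], TCP at [208.897, 535.729, 213.976] pointing down, gripper open.
Joint ranges: [-3.11, 3.11], [-0.84, 2.01], [0.21, 2.61], [-1.34, 4.49], [0.05, 2.63], [-2.56, 2.56]. Speed limits (rad/s): [2.57, 2.57, 3.14, 3.14, 3.14, 3.14].

INTERFACE

Orientations are given as a unit quaternion [w, x, y, z].
In Python, from cell import robot gives the robot as it stands.
- The arm moves only by the tool apply_moves, never from a script. Its arguments are lists of equal length, an entry for each row: "gripper": the finger opening in mm, from 0 to 91.2; "dp": the shift along the world's x, y, z in mm, a list of three; "delta_rot": the turn, a rotation vector about the world's x, y, z in degrees, a list of three. A call has 1 to 5 rows; each row shifts and turns the commanded pose from where the row before left it; what a row does not reach is not made up. A row lasts 1/10 s, in which the tool goes at most 50 mm and 8.59 degrees, less where a joint would pass 70% of its speed; a pose out of reach is approached as far as the arm can. A call is refused whole if a number of a shift passes 50 or a number of a turn 8.59, either way. A call with a gripper value outside its range is refused whole. The fingers move at their own pace and stop on an object; the grip force is fixed at half the most. Time passes only in rows, so rows that do not move let the fingers close. It gives the time, the measured TCP pose, the force, the opening and the grip force at its end, in the units of the state.
- robot.sense(): the state, without advancing time (a new reading comes with each control period).
- robot.grab_frame(name): name is "scene" or "top" or "wrist"; returns the picture (400x640x3 uint8, blue, green, red); there is no depth.
- robot.get_calibration(name): a dict with "intrinsics" (3x3 intrinsics, pixels), "R" (3x3) and "t" (3): a world point X has camera coordinates R X + t. Camera axes: x right, y down, z forward; pixel columns grow to the right and rows downward; lengths in mm; the calibration is good to about 2 mm. A picture is of the moment at which its call begins: read the wrist's pose just before it. get_calibration takes no time and is no camera call; for the wrist camera it gives the pose at the moment of the call.
- robot.job_done(): hands the job in; it is judged then, once.
The state is a dict: "clock": time; "q": joint angles; "dq": joint speeds; "joint_efforts": joint torques, N m; "eef_pos": TCP position; "tool_rot": TCP orientation; "force": force on the tool from outside, world axes, zero at the start; "moment": the same for the moment, N m; "finger_gap": opening from 0.0 (shut) to 1.0 (fully open); "grip_force": force on a finger pad.
Only numpy, scipy, OpenCV 4.12 (cv2) and the standard library are available. Lean on these libraries where they do the work, as an engineer would, in place of code of your own. Each camera call takes 0.05 s, during which the arm holds its last target. There are 200 camera calls.

TASK

Take the pusher out of its stand and, with its tip, reach in under the magnifier and gently nudge the white plate along the stage until it lies flush against both the far edge bar and the right edge bar of the square corner. Then put the pusher back upright in its stand. Move the plate with the pusher only, keep it flat on the stage, do not bump the magnifier, and leave the other things on the bench where they are.

Things in the scene. Friction and masses are not known exactly. Their poses are not given: they have to be found in the camera images.
- stage: Fixed dark metal stage, base 130 x 130 x 12 mm, turned by up to about 17 deg. Origin: centre of its underside; x points away from the robot, y left, z up. On its top stand two aluminium edge bars, 12 mm wide, 10 mm high, that make a square corner at the far right: far bar with inner face x = 45 mm (y -59 to 63), right bar with inner face y = -50 mm (x -58 to 45). Near and left sides are open.
- stage_corner (a point): Inner corner of the two edge bars, at the height of the stage's top: (45, -50, 12) mm in the stage's frame, same axes. The plate is flush when its origin is at (-24, +32, 0) mm from here and its axes are parallel to the stage's.
- magnifier: Fixed magnifier over the stage, 110 mm across, clear lens in a grey rim, solid from 130 to 144 mm above the bench; centre at x = 12, y = -5 mm in the stage's frame. It covers the corner, so only a leaning tool comes in under it, from the near side. A 12 mm post at (54, -56) mm, behind the corner, carries it with a bar at the rim's height. Origin and axes are the stage's.
- plate: White ceramic plate, 48 mm (its x) x 64 mm (its y) x 8 mm thick, 40 to 85 g, lying loose on the stage, its origin 17 to 30 mm short of flush in both directions, turned by up to about 11 deg from the stage. Origin: centre of its underside; z up. Slides easily.
- pusher_grip (a point): Centre of the pusher's black square handle (16 x 16 mm, 60 mm long). The pusher stands upright, tip down, z axis up along it, x and y square to the handle's flats; 40 to 85 g. A round collar, 26 mm across, spans 30 to 36 mm below this point; from there an 8 mm round steel rod goes down to the tip, rounded with 4 mm radius, its end 154 mm below this point.
- stand_hole (a point): Centre of the mouth of the hole in the top of the pusher's fixed stand, 130 mm above the bench (base 56 mm square, top 46 mm square and 10 mm thick on four thin posts). The hole is 15 mm across, right through. Parked, the pusher's collar rests on the top, its handle's centre 36 mm above this point, its tip 12 mm above the bench. z up.
- beaker: Bystander: small clear glass beaker, 56 mm across, 58 mm high; origin at the underside's centre.
- dish: Bystander: petri dish with lid, 71 mm across, 16 mm high; origin at the underside's centre.
- brown_vial: Bystander: small brown vial with white cap, 22 mm across, 44 mm high; origin at the underside's centre.
- clear_vial: Bystander: small clear vial with blue cap, 22 mm across, 44 mm high; origin at the underside's centre.
- bottle_cap: Bystander: loose blue bottle cap, 36 mm across, 14 mm high; origin at the underside's centre.
- forceps: Bystander: steel forceps lying on the bench, 12 x 125 x 9 mm (long along y); origin at the underside's centre.
Not all that is in view belongs to the job. There is more than one size of the part that bears pusher_grip; the job needs the smallest.

How it is judged (in metres and radians):
On the way, in this order (a step that is already met when the one before it is completed fails the run):
1. the pusher is lifted out of its stand (z of pusher_grip in the frame of stand_hole above 0.1 m), for 0.1 s.
2. the plate lies flush against both edge bars (x of plate in the frame of stage_corner between -0.0255 and -0.022 m and y of plate in the frame of stage_corner between 0.03 and 0.0335 m and z of plate in the frame of stage_corner below 0.002 m and angle between the x axis of plate and the x axis of stage, either way round below 0.035 rad), for 0.2 s.
At the end, for the whole second after the job is handed in: The plate lies flat and at rest on the stage with its far edge and its right edge within 1.5 mm of the two edge bars and square to them within 2 deg, and the pusher stands upright in its stand, its collar down on the top plate (within 4 mm; tilt under 4.5 deg; axis within 8 mm of the hole's) (all of step 2 and linear speed of plate below 0.01 m/s and horizontal distance between pusher_grip and stand_hole below 0.008 m and z of pusher_grip in the frame of stand_hole between 0.032 and 0.04 m and angle between pusher_grip's own z axis and vertical below 0.08 rad); the robot touches nothing.
It fails at once if the gripper or arm touches the plate (only the pusher may move it) (contact force between any of the fingers, the arm and plate above 0.3 N).
It fails at once if the plate is pressed against the stage or its edge bars with more than 40 N (contact force between plate and stage above 40 N).
It fails at once if the plate is tipped up by more than 14 deg (angle between plate's own z axis and vertical above 0.25 rad).
It fails at once if the magnifier is bumped with more than 3 N (contact force between anything else and magnifier above 3 N).
It fails at once if a bystander is moved by more than 20 mm (distance of any of beaker, dish, brown_vial, clear_vial, bottle_cap, forceps from where it was at the start of the episode above 0.02 m).
It also fails if it takes over 72 s, if anything falls off the work surface, if the arm or the gripper's body presses on something with over 40 N, if the wrist force passes 120 N, or if a joint passes its speed limit or range.

## Working session

There is one attempt and no reset: what is moved stays moved. The work goes in short steps, Python scripts to look and compute and a tool call to move; the robot and the scene stay as the last step left them, time stands still between calls to the robot, and variables do not carry over. Pictures are saved under pics/ and viewed, at most 10 in all, crops included, and the job is handed in when it is done.

Besides the shell and the picture viewer there is one more tool, called after "Call:" as name(argument=value, ...) on one line, values as JSON. apply_moves: Moves the arm, as the interface text tells. Its arguments: {"type":"object","properties":{"gripper":{"type":"array"},"dp":{"type":"array"},"delta_rot":{"type":"array"}},"required":["gripper","dp","delta_rot"]}

```bash
mkdir -p pics; ls; python3 - <<'E'
from cell import robot
import cv2
for n in("scene","top"):
    f=robot.grab_frame(n); cv2.imwrite(f"pics/{n}0.png",f)
    c=robot.get_calibration(n); print(n,c)
print(robot.sense())
E
```

```text
pics
scene {'intrinsics': array([[504.03544893,   0.        , 317.00006352],
       [  0.        , 504.03544893, 206.64148197],
       [  0.        ,   0.        ,   1.        ]]), 'R': array([[ 0.4426264 , -0.89652815,  0.01786488],
       [-0.62071347, -0.32070994, -0.71544387],
       [ 0.64714501,  0.30558537, -0.69844178]]), 't': array([-353.97887396,  357.98322483,  892.54125839])}
top {'intrinsics': array([[375.14653138,   0.        , 319.84099779],
       [  0.        , 375.14653138, 202.06689291],
       [  0.        ,   0.        ,   1.        ]]), 'R': array([[-0.00854817, -0.99996286,  0.00110313],
       [-0.99321673,  0.00836256, -0.11597674],
       [ 0.1159632 , -0.00208704, -0.99325132]]), 't': array([-113.21025698,  538.38072062,  927.18094703])}
{'clock': 0.1, 'q': array([ 1.17897244e+00,  3.20256861e-01,  1.56556036e+00, -1.74844840e-05,
        1.25742864e+00, -2.00194763e-02]), 'dq': array([-0.00037918, -0.00162157, -0.0032719 , -0.00106462, -0.00045869,
        0.00121669]), 'joint_efforts': array([-2.33179062e-04, -4.13336170e+01, -2.32509041e+01,  7.31726387e-02,
        4.22317442e-02, -4.25776363e-05]), 'eef_pos': array([208.73369698, 535.27776147, 213.18648497]), 'tool_rot': array([-1.60876219e-04,  1.84830553e-01,  9.82770056e-01, -8.10838212e-04]), 'force': array([-0.11729513, -0.55662645, -0.61454856]), 'moment': array([-0.01439952,  0.01069137, -0.02297044]), 'grip_force': 0.0, 'finger_gap': 1.002949535208299}
```

View pics/scene0.png

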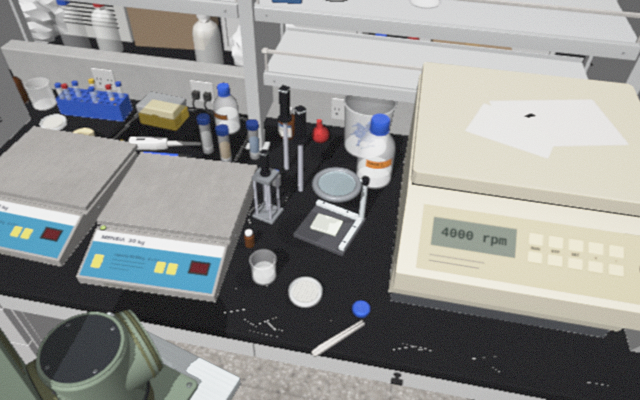

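View pics/top0.png

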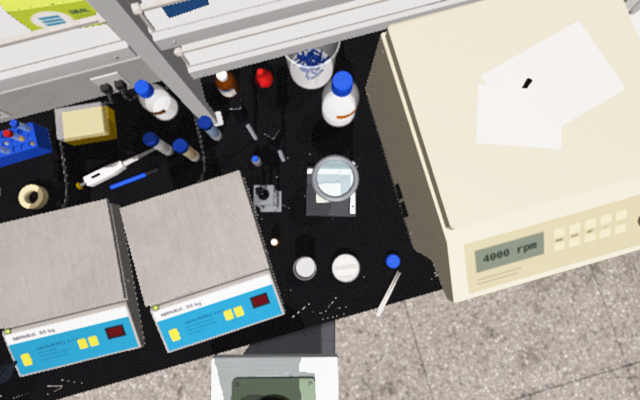

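The scene view shows the small pusher in its stand at about (266,185), two larger pushers behind it (285,130 and 300,150), and the stage at (330,225) under the magnifier (337,184). In the top view the stand is at (266,197), the stage at (331,193), the beaker at (305,268), the dish at (346,268) and the cap at (393,261).

```bash
cat > h.py <<'E'
import numpy as np, cv2
from cell import robot
def ray(c,uv):
    d=np.linalg.inv(c["intrinsics"])@[uv[0],uv[1],1]; R=np.array(c["R"]); return -R.T@c["t"], R.T@d
def atz(c,uv,z):
    o,d=ray(c,uv); return o+d*(z-o[2])/d[2]
def proj(c,X):
    p=c["intrinsics"]@(np.array(c["R"])@np.array(X,float)+c["t"]); return p[:2]/p[2]
def tri(cs,uvs):
    A=np.zeros((3,3));b=np.zeros(3)
    for c,u in zip(cs,uvs):
        o,d=ray(c,u);d/=np.linalg.norm(d);M=np.eye(3)-np.outer(d,d);A+=M;b+=M@o
    return np.linalg.solve(A,b)
E
python3 - <<'E'
from h import *
T=robot.get_calibration("top");S=robot.get_calibration("scene")
for n,uv,z in[("stand base",(268,197),0),("stagetop c",(331,193),12),("beaker",(305,268),29),("dish",(346,268),16),("cap",(393,261),14),("vialcap",(274,242),44),("magn",(334,179),140),("p1",(255,160),0),("p2",(282,155),0)]: print(n,atz(T,uv,z).round())
w=robot.get_calibration("wrist");s=robot.sense()
print(w,"camera pos",-w["R"].T@w["t"])
a=cv2.imread("pics/scene0.png")[80:260,220:400];b=cv2.imread("pics/top0.png")[110:290,220:400]
cv2.imwrite("pics/c1.png",np.hstack([cv2.resize(x,(400,400),interpolation=cv2.INTER_CUBIC) for x in(a,b)]))
E
```

```text
stand base [556.  19.   0.]
stagetop c [ 563. -147.   12.]
beaker [371. -79.  29.]
dish [ 370. -183.   16.]
cap [ 386. -303.   14.]
vialcap [437.  -3.  44.]
magn [ 577. -150.  140.]
p1 [656.  55.   0.]
p2 [669. -18.   0.]
{'intrinsics': array([[348.55858435,   0.        , 312.49191199],
       [  0.        , 348.55858435, 203.52795055],
       [  0.        ,   0.        ,   1.        ]]), 'R': array([[ 0.36483296,  0.9310711 , -0.00187802],
       [ 0.89633917, -0.3506763 ,  0.27129731],
       [ 0.25193851, -0.10066155, -0.96249376]]), 't': array([-573.00624162,  -29.99327212,  391.46213172])} camera pos [137.31131984 562.39680322 383.84083556]
```

View pics/c1.png

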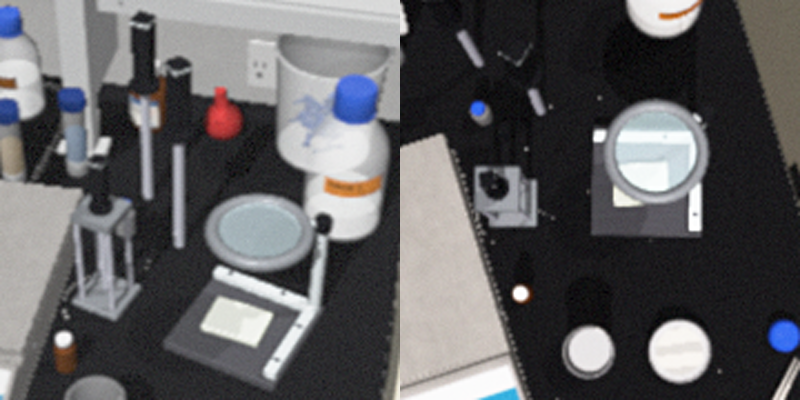

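The crops show the small pusher in its stand (left crop 100,200; right crop 495,185). They also show the stage with its far and right bars, the plate (237,320) partly under the lens, and the clear vial behind the stand (right crop 480,112). I'll raise the arm and bring the wrist camera over.

Call:
apply_moves(gripper=[91,91,91,91,91], dp=[[0,0,45],[0,0,45],[15,-45,10],[15,-45,0],[15,-45,0]], delta_rot=[[0,0,0],[0,0,0],[0,0,0],[0,0,0],[0,0,0]])

```text
clock: 0.6
eef_pos: [254.1, 399.3, 314.0]
tool_rot: [0.0, 0.184, 0.983, 0.0]
force: [0.0, 0.2, 0.6]
finger_gap: 0.995
grip_force: 0.0
```

Call:
apply_moves(gripper=[91,91,91,91,91], dp=[[18,-45,0],[18,-45,0],[18,-45,0],[18,-45,0],[18,-45,0]], delta_rot=[[0,0,5],[0,0,5],[0,0,5],[0,0,5],[0,0,0]])

```text
clock: 1.1
eef_pos: [343.9, 173.8, 313.8]
tool_rot: [0.0, 0.01, 1.0, 0.0]
force: [0.5, 0.7, -0.8]
finger_gap: 0.995
grip_force: 0.0
```

Call:
apply_moves(gripper=[91,91,91,91,91], dp=[[18,-45,0],[18,-45,0],[18,-45,0],[18,-45,0],[0,-45,0]], delta_rot=[[0,0,0],[0,0,0],[0,0,0],[0,0,0],[0,0,0]])

```text
clock: 1.6
eef_pos: [417.1, -51.5, 313.4]
tool_rot: [0.0, 0.012, 1.0, 0.0]
force: [0.2, -0.0, 0.0]
finger_gap: 0.999
grip_force: 0.0
```

```bash
python3 - <<'E'
from h import *
s=robot.sense();print(s["eef_pos"],s["tool_rot"],s["q"],s["clock"])
c=robot.get_calibration("wrist");np.save("c_w1.npy",c,allow_pickle=True)
f=robot.grab_frame("wrist");cv2.imwrite("pics/w1.png",f)
E
```

```text
[417.12065554 -51.49971979 313.42850385] [8.06014745e-05 1.15687690e-02 9.99933073e-01 7.81837513e-05] [-1.50350293e-01  1.79673392e-02  1.69226982e+00  1.78904185e-04
  1.43121748e+00 -1.69803344e+00] 1.6
```

View pics/w1.png

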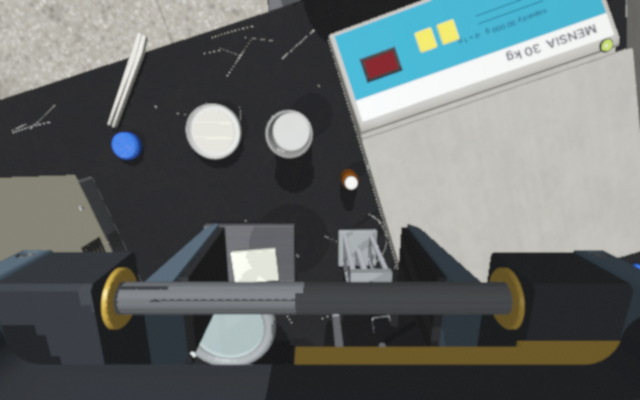

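The wrist view has its up direction toward the base. It shows the stage's near part at (225–295, 225–285), the plate's near edge at about (232–278, 250–282), and the stand at (365,255). The gripper hides the rest, so I'll get the tall pushers' heights and move further forward.

```bash
python3 - <<'E'
from h import *
S=robot.get_calibration("scene");T=robot.get_calibration("top")
for b,t in(((148,197),(143,15)),((180,247),(179,60)),((105,300),(98,155))):
    g=lambda p:(220+p[0]*.45,80+p[1]*.45)
    X=atz(S,g(b),0); o,d=ray(S,g(t)); k=((X-o)[:2]@d[:2])/(d[:2]@d[:2]); print(X.round(),(o+k*d).round())
# fine stand: handle top in both
print(tri([S,T],[(220+98*.45,80+158*.45),(220+95*.45,110+183*.45)]))
E
```

```text
[717.  51.   0.] [717.  51. 253.]
[655. -25.  -0.] [655. -25. 256.]
[539.   8.   0.] [541.   5. 203.]
[538.81001605   3.29812923 201.10171143]
```

Call:
apply_moves(gripper=[91,91,91], dp=[[20,0,40],[45,-5,15],[40,-5,0]], delta_rot=[[0,0,0],[0,0,0],[0,0,0]])

```text
clock: 1.95
eef_pos: [522.8, -59.7, 371.7]
tool_rot: [0.003, 0.012, 1.0, -0.0]
force: [0.3, 0.1, 0.2]
finger_gap: 0.999
grip_force: 0.0
```

```bash
python3 - <<'E'
from h import *
s=robot.sense();print(s["eef_pos"],s["clock"])
c=robot.get_calibration("wrist");np.save("c_w2.npy",c,allow_pickle=True)
f=robot.grab_frame("wrist");cv2.imwrite("pics/w2.png",f);cv2.imwrite("pics/w2c.png",cv2.resize(f[60:290,170:450],None,fx=2.6,fy=2.6,interpolation=cv2.INTER_CUBIC))
E
```

```text
[522.78356655 -59.65173366 371.72849494] 1.95
```

View pics/w2c.png

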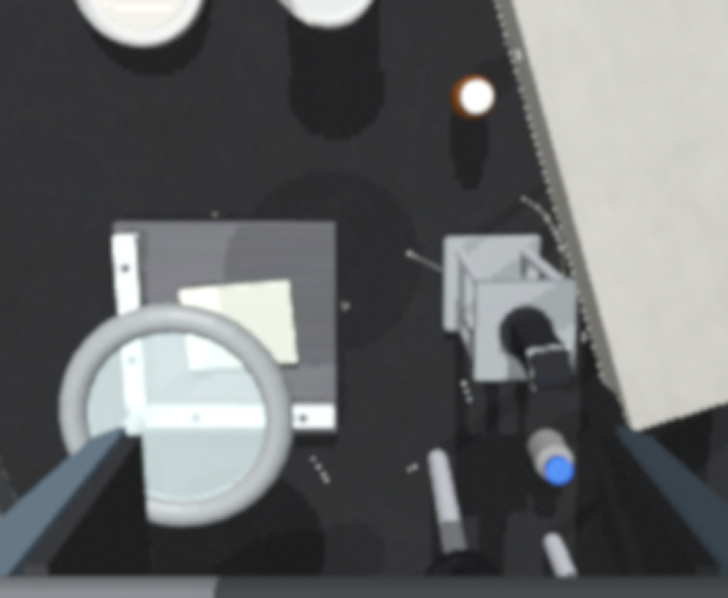

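The crop shows the following:

| Item | Crop pixels |
|---|---|
| Stage corners | (112,222), (335,222), (335,430) |
| Plate corners | (180,290), (290,281), (298,361), (190,369) |
| Stand top plate | (474,282)–(577,380) |
| Handle top | about (549,350) |
| Far bar's inner edge | y≈405 |
| Right bar's inner edge | x≈138 |

```bash
python3 - <<'E'
from h import *
c=np.load("c_w2.npy",allow_pickle=True).item()
f=cv2.imread("pics/w2.png");g=cv2.cvtColor(f,cv2.COLOR_BGR2GRAY)
def P(l,z):
    p=np.array([(170+(x+.5)/2.6-.5,60+(y+.5)/2.6-.5) for x,y in l],np.float32)
    return np.array([atz(c,u,z) for u in p])
st=P([(112,222),(335,222),(335,430)],12);print("stage\n",st.round(1),np.linalg.norm(np.diff(st,axis=0),axis=1))
d=st[2]-st[1];print("yaw x",np.degrees(np.arctan2(d[1],d[0])));d=st[1]-st[0];print("yaw y",np.degrees(np.arctan2(-d[0],d[1])));print("centre",(st[0]+st[2])/2)
pl=P([(180,290),(290,281),(298,361),(190,369)],20);print("plate\n",pl.round(1),np.linalg.norm(np.roll(pl,-1,0)-pl,axis=1),pl.mean(0));
for a,b in((0,3),(1,2)):
    d=pl[b]-pl[a];print(np.degrees(np.arctan2(d[1],d[0])))
d=pl[1]-pl[0];print(np.degrees(np.arctan2(-d[0],d[1])))
sd=P([(474,282),(575,281),(577,379),(474,381)],130);print("stand\n",sd.round(1),sd.mean(0));
cc=P([(526,333)],136);print("collar",cc)
b=P([(443,236),(541,234)],0);print("base",b)
h=P([(530,351),(567,345)],196);d=h[1]-h[0];print("handle near top edge",h.round(1),np.linalg.norm(d),np.degrees(np.arctan2(-d[0],d[1])))
t=cv2.resize(f[155:225,350:400],None,fx=8,fy=8,interpolation=cv2.INTER_CUBIC);t=cv2.convertScaleAbs(t,alpha=2);cv2.imwrite("pics/h.png",t)
E
```

```text
stage
 [[ 502.  -211.3   12. ]
 [ 505.2  -81.9   12. ]
 [ 633.1  -86.5   12. ]] [129.49286203 127.91848866]
yaw x -2.0843980260326047
yaw y -1.4414430549829158
centre [ 567.53481103 -148.9320264    12.        ]
plate
 [[ 541.5 -173.4   20. ]
 [ 537.8 -109.    20. ]
 [ 586.1 -106.6   20. ]
 [ 589.4 -171.5   20. ]] [64.58408461 48.39317829 64.94511146 48.02520532] [ 563.68257975 -140.11411261   20.        ]
2.357250113598269
2.7904836836333935
3.2806635119864187
stand
 [[520.8 -13.8 130. ]
 [521.5  32.5 130. ]
 [568.5  35.2 130. ]
 [568.3 -13.6 130. ]] [544.77891236  10.08012202 130.        ]
collar [[544.04351496   9.55863809 136.        ]]
base [[516.50566449 -18.35276907   0.        ]
 [516.78482948  39.99512615   0.        ]]
handle near top edge [[536.8   1.2 196. ]
 [534.7  15.7 196. ]] 14.640777250666115 8.157589946369727
```

View pics/h.png

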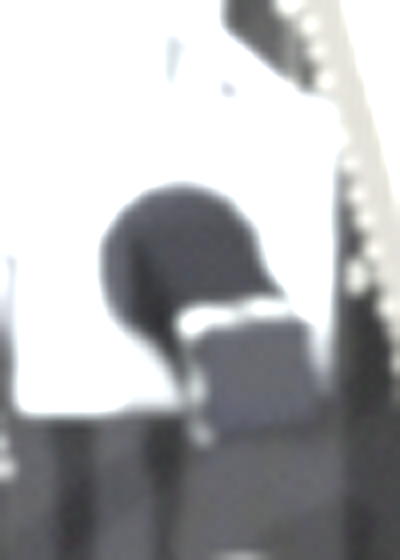

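The zoom shows the handle's top square turned about 8–9°, centred at (257,372) in the zoom. The sizes all agree with those given.

```bash
python3 - <<'E'
from h import *
c=np.load("c_w2.npy",allow_pickle=True).item();S=robot.get_calibration("scene");T=robot.get_calibration("top")
z=lambda x,y:(350+x/8-.5,155+y/8-.5)
print([atz(c,z(*p),196).round(1) for p in((257,372),(190,330),(302,315),(325,395),(212,433))])
print("balance",tri([S,T],[(258,167),(241,173)]))
E
```

```text
[array([543.7,   9.7, 196. ]), array([537.9,   1. , 196. ]), array([536.2,  15.2, 196. ]), array([547. ,  18.6, 196. ]), array([551.8,   4.1, 196. ])]
balance [606.26734638  72.37638363  79.61722861]
```

Call:
apply_moves(gripper=[60,50,45,45], dp=[[10,35,-20],[11,34,-30],[0,0,-40],[0,0,-40]], delta_rot=[[0,0,5],[0,0,5],[0,0,0],[0,0,0]])

```text
clock: 2.4
eef_pos: [541.6, 11.1, 237.2]
tool_rot: [-0.0, -0.077, 0.997, 0.0]
force: [0.8, -0.4, 0.3]
finger_gap: 0.679
grip_force: 0.0
```

```bash
python3 - <<'E'
from h import *
s=robot.sense();print(s["eef_pos"],s["tool_rot"],s["clock"])
c=robot.get_calibration("wrist");np.save("c_w3.npy",c,allow_pickle=True)
f=robot.grab_frame("wrist");cv2.imwrite("pics/w3.png",f)
E
```

```text
[541.57891892  11.11313795 237.19131062] [-1.72754057e-04 -7.68645001e-02  9.97041530e-01  7.78214340e-05] 2.4
```

View pics/w3.png

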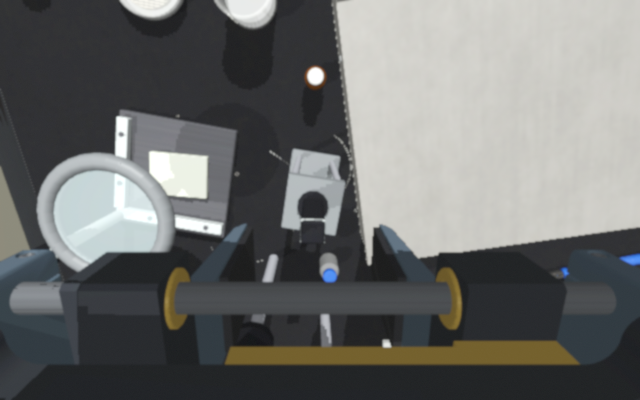

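The handle (312,230) is centred between the fingers and square to them. I'll descend and grip.

Call:
apply_moves(gripper=[45,45,45,45,45], dp=[[2.4,-1.2,-30],[0,0,-30],[0,0,-20],[0,0,-8],[0,0,-1]], delta_rot=[[0,0,0],[0,0,0],[0,0,0],[0,0,0],[0,0,0]])

```text
clock: 2.95
eef_pos: [544.0, 8.6, 149.7]
tool_rot: [-0.001, -0.076, 0.997, 0.0]
force: [-0.3, 0.3, 0.1]
finger_gap: 0.493
grip_force: 0.0
```

Call:
apply_moves(gripper=[12,12,12,12,12], dp=[[0,0,0],[0,0,0],[0,0,0],[0,0,0],[0,0,0]], delta_rot=[[0,0,0],[0,0,0],[0,0,0],[0,0,0],[0,0,0]])

```text
clock: 3.45
eef_pos: [544.6, 8.6, 150.7]
tool_rot: [0.001, -0.076, 0.997, 0.0]
force: [0.1, 1.4, 3.3]
finger_gap: 0.174
grip_force: 30.0
```

Call:
apply_moves(gripper=[12,12,12,12,12], dp=[[0,0,5],[0,0,15],[0,0,30],[0,0,45],[0,0,45]], delta_rot=[[0,0,0],[0,0,0],[0,0,0],[0,0,0],[0,0,0]])

```text
clock: 3.95
eef_pos: [543.7, 8.5, 291.2]
tool_rot: [-0.001, -0.076, 0.997, 0.0]
force: [1.1, -0.0, -0.8]
finger_gap: 0.172
grip_force: 30.0
```

Call:
apply_moves(gripper=[12,12], dp=[[0,0,5],[0,0,0]], delta_rot=[[0,0,0],[0,0,0]])

```text
clock: 4.15
eef_pos: [544.8, 8.5, 296.5]
tool_rot: [0.002, -0.076, 0.997, -0.0]
force: [-0.9, -0.4, -0.9]
finger_gap: 0.172
grip_force: 30.0
```

```bash
python3 - <<'E'
from h import *
s=robot.sense();print(s["eef_pos"],s["tool_rot"],s["clock"],s["force"],s["q"])
f=robot.grab_frame("scene");cv2.imwrite("pics/s2.png",f)
cv2.imwrite("pics/s2c.png",cv2.resize(f[20:260,200:400],None,fx=2.5,fy=2.5,interpolation=cv2.INTER_CUBIC))
c=robot.get_calibration("scene");q=s["eef_pos"]
for L in(-19,135): print(L,proj(c,q-[0,0,L]))
E
```

```text
[544.81350055   8.47071558 296.48120919] [ 1.66140353e-03 -7.58042723e-02  9.97121323e-01 -1.36083950e-04] 4.15 [-0.85145147 -0.44911777 -0.87870418] [-5.55989702e-03  2.29288574e-01  1.48475097e+00 -9.75711842e-07
  1.42421917e+00 -1.72811041e+00]
-19 [260.68342532 104.29189481]
135 [264.79889608 162.92390859]
```

View pics/s2c.png

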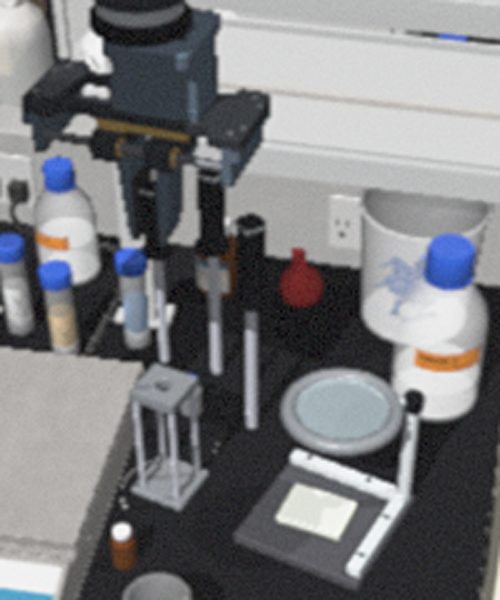

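The pusher is out of the stand, and its tip at crop (164,358) matches the predicted projection. Next I'll move to the near side, yaw to the stage and lean 45°.

Call:
apply_moves(gripper=[12,12,12,12,12], dp=[[-27,-28.3,0],[-27,-28.3,0],[-27,-28.3,0],[-27,-28.3,0],[-26,-28.3,0]], delta_rot=[[0,0,-2.1],[0,0,-2.1],[0,0,-2.1],[0,0,-2.1],[0,0,-2.1]])

```text
clock: 4.7
eef_pos: [407.9, -133.4, 292.7]
tool_rot: [-0.002, 0.016, 1.0, 0.001]
force: [0.2, -0.6, -0.4]
finger_gap: 0.175
grip_force: 30.0
```

Call:
apply_moves(gripper=[12,12,12,12,12], dp=[[0,0,-10],[0,0,-10],[0,0,-15],[0,0,-15],[0,0,-15]], delta_rot=[[-0.24,-7.5,0],[-0.24,-7.5,0],[-0.24,-7.5,0],[-0.24,-7.5,0],[-0.24,-7.5,0]])

```text
clock: 5.2
eef_pos: [409.3, -128.6, 230.6]
tool_rot: [0.309, 0.015, 0.951, -0.003]
force: [0.8, 2.1, -0.7]
finger_gap: 0.176
grip_force: 30.0
```

Call:
apply_moves(gripper=[12,12,12], dp=[[0,0,-15],[0,0,-15],[0,0,0]], delta_rot=[[-0.24,-7.5,0],[0,0,0],[0,0,0]])

```text
clock: 5.5
eef_pos: [417.4, -102.9, 218.3]
tool_rot: [0.351, 0.025, 0.936, -0.017]
force: [-0.1, -0.8, -1.1]
finger_gap: 0.172
grip_force: 30.0
```

```bash
cat > tip.py <<'E'
from h import *
from scipy.spatial.transform import Rotation as Ro
def tip(L=134):
    s=robot.sense();q=s["tool_rot"];R=Ro.from_quat([q[1],q[2],q[3],q[0]]).as_matrix()
    return s,R,s["eef_pos"]+R[:,2]*L
C=np.array([567.5,-149,0]);yaw=np.radians(-1.8);E=np.array([[np.cos(yaw),-np.sin(yaw),0],[np.sin(yaw),np.cos(yaw),0],[0,0,1]])
def stg(p): return E.T@(np.array(p)-C)
def show(tag,names=("scene",)):
    s,R,t=tip();print(s["clock"],"tcp",s["eef_pos"].round(1),"tip",t.round(1),"in stage",stg(t).round(1),"zaxis",R[:,2].round(3),"yaxis",R[:,1].round(3),"q",s["q"].round(2),"F",s["force"].round(1))
    return t
E
python3 -c "
from tip import *
show('')"
```

```text
5.5 tcp [ 417.4 -102.9  218.3] tip [ 505.5 -109.4  117.5] in stage [-63.3  37.7 117.5] zaxis [ 0.657 -0.048 -0.753] yaxis [ 0.058  0.998 -0.014] q [-0.47 -0.21  2.35  0.7   0.4  -2.56] F [-0.1 -0.8 -1.1]
```

q6 hit its limit at −2.56, so I'll lean within the arm's own plane (azimuth about −15°) instead. I'll work out that correction now.

```bash
cat >> tip.py <<'E'
def target(B,az=-15,lean=45,L=134):
    a=np.radians(az);l=np.radians(lean);u=np.array([np.cos(a),np.sin(a),0])
    z=np.sin(l)*u-np.cos(l)*np.array([0,0,1]);y=np.array([-u[1],u[0],0]);x=np.cross(y,z)
    return np.array(B)-L*z,np.stack([x,y,z],1)
def delta(B,**k):
    s,R,t=tip();p,Rd=target(B,**k);rv=np.degrees(Ro.from_matrix(Rd@R.T).as_rotvec())
    print("dp",(p-s["eef_pos"]).round(1),"rot",rv.round(2),"target",p.round(1))
E
python3 -c "
from tip import *
show('');delta([505,-136,100]);delta([505,-136,18])"
```

```text
5.5 tcp [ 417.4 -102.9  218.3] tip [ 505.5 -109.4  117.5] in stage [-63.3  37.7 117.5] zaxis [ 0.657 -0.048 -0.753] yaxis [ 0.058  0.998 -0.014] q [-0.47 -0.21  2.35  0.7   0.4  -2.56] F [-0.1 -0.8 -1.1]
dp [ -4.   -8.6 -23.5] rot [  0.16  -3.9  -11.64] target [ 413.5 -111.5  194.8]
dp [  -4.    -8.6 -105.5] rot [  0.16  -3.9  -11.64] target [ 413.5 -111.5  112.8]
```

Call:
apply_moves(gripper=[12,12,12,12,12], dp=[[-1,-3,0],[-1,-3,-5],[-1,-3,-9],[-1,0,-9],[0,0,0]], delta_rot=[[0,0,-4],[0,0,-4],[0.1,-2,-3.6],[0.1,-2,0],[0,0,0]])

```text
clock: 6.0
eef_pos: [416.3, -110.3, 202.2]
tool_rot: [0.374, 0.11, 0.92, -0.043]
force: [1.1, -0.0, -0.9]
finger_gap: 0.176
grip_force: 30.0
```

```bash
python3 -c "
from tip import *
show('');delta([505,-136,100]);delta([505,-136,18])"
```

```text
6.0 tcp [ 416.3 -110.3  202.2] tip [ 507.2 -131.8  106.1] in stage [-60.8  15.3 106.1] zaxis [ 0.678 -0.161 -0.717] yaxis [0.234 0.972 0.004] q [-0.35 -0.2   2.43  0.54  0.16 -2.18] F [ 1.1 -0.  -0.9]
dp [-2.9 -1.2 -7.4] rot [-0.4  -0.75 -1.44] target [ 413.5 -111.5  194.8]
dp [ -2.9  -1.2 -89.4] rot [-0.4  -0.75 -1.44] target [ 413.5 -111.5  112.8]
```

q5 is near its lower limit. I'll fit a quick arm model to the logged poses to pick a feasible lean.

```bash
cat > kin.py <<'E'
import numpy as np
from scipy.optimize import least_squares
from scipy.spatial.transform import Rotation as Ro
D=[([1.179,.3203,1.5656,0,1.2574,-.02],[208.9,535.5,213.7],[0,.1848,.98277,0]),
([-.15035,.01797,1.69227,0,1.43122,-1.69803],[416.5,-50.4,313.7],[0,.01157,.99993,0]),
([-.00556,.22929,1.48475,0,1.42422,-1.7281],[544.5,8.5,295.7],[0,-.0758,.99712,0]),
([-.47,-.21,2.35,.70,.40,-2.56],[417.4,-102.9,218.3],[.351,.025,.936,-.017]),
([-.35,-.20,2.43,.54,.16,-2.18],[416.3,-110.3,202.2],[.374,.11,.92,-.043])]
def rx(a,ax):return Ro.from_rotvec(np.array(ax)*a).as_matrix()
Y=[0,1,0];Z=[0,0,1]
def fk(q,P):
    r0,h,a,b,c,d,e=P;s4=1
    R=rx(q[0],Z);p=R@[r0,0,h];R=R@rx(q[1],Y);p=p+R@[0,0,a];R=R@rx(q[2],Y);p=p+R@[c,0,b];R=R@rx(S[0]*q[3],Z);R=R@rx(q[4],Y);p=p+R@[e,0,d];R=R@rx(S[1]*(q[5]+np.pi/2),Z)
    return p,R
S=[1,1]
def res(P):
    o=[]
    for q,t,w in D:
        p,R=fk(q,P);Rt=Ro.from_quat([w[1],w[2],w[3],w[0]]).as_matrix()@np.diag([-1,-1,1])
        o+=list(p-t)+list(300*(Ro.from_matrix(R@Rt.T).as_rotvec()))
    return np.array(o)
best=None
for S_ in([1,1],[1,-1],[-1,1],[-1,-1]):
    S[:]=S_
    for flip in(0,1):
        r=least_squares(res,[0,200,300,300,50,250,50],loss="soft_l1")
        if best is None or r.cost<best[0]:best=(r.cost,r.x,list(S_))
S[:]=best[2];P=best[1]
lo=np.array([-3.11,-.84,.21,-1.34,.05,-2.56]);hi=np.array([3.11,2.01,2.61,4.49,2.63,2.56])
def ik(p,R,q0):
    R=R@np.diag([-1,-1,1])
    def f(q):
        a,b=fk(q,P);return np.r_[a-p,300*Ro.from_matrix(b@R.T).as_rotvec()]
    r=least_squares(f,np.clip(q0,lo+.01,hi-.01),bounds=(lo,hi));return r.x,np.abs(r.fun).max()
if __name__=="__main__":
    print(best[0],P.round(1),S,res(P).reshape(-1,6).round(1))
    from tip import target,E,C
    for lean in(25,30,35,40,45):
      for az in(-15,0,-30):
        for B in([508,-136,18],[564,-136,18],[588,-120,18]):
            t,R=target(B,az=az,lean=lean)
            q,e=min((ik(t,R,np.array([np.arctan2(t[1],t[0]),.0,2.2,q4,.3,-1.57-q4])) for q4 in(0,)),key=lambda x:x[1])
            print(lean,az,B,t.round(),q.round(2),round(e,1))
E
python3 kin.py
```

```text
3163.99499736988 [ 32.2 144.5 605.3 408.9  43.5 336.7  21.7] [1, -1] [[ 1.090e+01 -3.400e+00  6.000e-01 -5.000e-01  2.000e-01 -1.200e+01]
 [-1.000e+00 -1.250e+01 -6.000e-01 -1.000e-01  0.000e+00  8.661e+02]
 [ 3.100e+00 -1.150e+01  1.000e-01 -1.400e+00 -2.000e-01  8.481e+02]
 [ 0.000e+00  0.000e+00  1.300e+00 -2.324e+02  1.610e+01  2.623e+02]
 [-1.000e-01 -6.000e-01 -1.600e+00 -3.921e+02  9.200e+01  4.115e+02]]
25 -15 [508, -136, 18] [ 453. -121.  139.] [-0.26  0.05  2.22 -0.    0.44  1.57] 0.0
25 -15 [564, -136, 18] [ 509. -121.  139.] [-0.22  0.13  2.12 -0.04  0.45  1.5 ] 0.0
25 -15 [588, -120, 18] [ 533. -105.  139.] [-0.17  0.16  2.08 -0.09  0.47  1.41] 0.0
25 0 [508, -136, 18] [ 451. -136.  139.] [-0.47  0.12  2.48  1.74  0.2  -2.56] 50.1
25 0 [564, -136, 18] [ 507. -136.  139.] [-0.29  0.17  2.41  2.43  0.05 -2.03] 46.6
25 0 [588, -120, 18] [ 531. -120.  139.] [-0.25  0.19  2.38  2.44  0.05 -2.05] 50.0
25 -30 [508, -136, 18] [ 459. -108.  139.] [-0.09  0.07  2.21 -0.38  0.5   0.83] 0.0
25 -30 [564, -136, 18] [ 515. -108.  139.] [-0.08  0.15  2.1  -0.38  0.52  0.83] 0.0
25 -30 [
[... 2391 characters left out ...]
.06  2.47  0.    0.05  1.57] 31.9
45 -15 [564, -136, 18] [ 472. -111.  113.] [-0.23  0.04  2.38 -0.02  0.05  1.53] 32.7
45 -15 [588, -120, 18] [496. -95. 113.] [-0.18  0.08  2.35 -0.2   0.05  1.31] 31.8
45 0 [508, -136, 18] [ 413. -136.  113.] [-0.74  0.14  2.61  1.94  0.53 -2.13] 7.9
45 0 [564, -136, 18] [ 469. -136.  113.] [-0.59  0.22  2.58  2.24  0.52 -1.96] 0.0
45 0 [588, -120, 18] [ 493. -120.  113.] [-0.49  0.23  2.55  2.36  0.49 -1.93] 0.0
45 -30 [508, -136, 18] [426. -89. 113.] [ 0.19  0.03  2.47 -1.34  0.46 -0.35] 32.3
45 -30 [564, -136, 18] [482. -89. 113.] [ 0.16  0.12  2.37 -1.34  0.44 -0.32] 32.5
45 -30 [588, -120, 18] [506. -73. 113.] [ 0.2   0.17  2.33 -1.34  0.47 -0.35] 30.7
```

Lean of about 32° at azimuth −15° is feasible, and the geometry still clears the lens. I'll correct the model (the tool flip was wrong) and get the increments.

```bash
sed -i 's/@np.diag(\[-1,-1,1\])//' kin.py; cat > chk.py <<'E'
from kin import *
from tip import *
print(best[0],P.round(1),S)
for B in([505,-136,60],[505,-136,18],[562,-136,18],[575,-115,18],[575,-130,18]):
    t,R=target(B,lean=32);q,e=ik(t,R,np.array([np.arctan2(t[1],t[0]),.0,2.2,0,.3,-1.57]));print(B,q.round(2),round(e,1))
show('');delta([505,-136,60],lean=32)
E
python3 chk.py
```

```text
44.85096586804917 [ 32.2 144.5 605.3 408.9  43.5 336.7  21.7] [1, 1]
[505, -136, 60] [-0.26 -0.07  2.28  0.    0.38 -1.58] 0.0
[505, -136, 18] [-0.26  0.01  2.36  0.01  0.22 -1.58] 0.0
[562, -136, 18] [-0.21  0.09  2.26 -0.12  0.23 -1.42] 0.0
[575, -115, 18] [-0.13  0.11  2.25 -0.29  0.25 -1.18] 0.0
[575, -130, 18] [-0.18  0.11  2.24 -0.18  0.24 -1.33] 0.0
6.0 tcp [ 416.3 -110.3  202.2] tip [ 507.2 -131.8  106.1] in stage [-60.8  15.3 106.1] zaxis [ 0.678 -0.161 -0.717] yaxis [0.234 0.972 0.004] q [-0.35 -0.2   2.43  0.54  0.16 -2.18] F [ 1.1 -0.  -0.9]
dp [ 20.1  -7.4 -28.5] rot [ 2.8  11.85 -1.41] target [ 436.4 -117.6  173.6]
```

Call:
apply_moves(gripper=[12,12,12,12,12], dp=[[6,-2,-6],[7,-2,-6],[7,-3,-6],[0,0,-5],[0,0,-5]], delta_rot=[[0.9,4,-0.5],[0.9,4,-0.5],[1,3.9,-0.4],[0,0,0],[0,0,0]])

```text
clock: 6.5
eef_pos: [436.1, -116.1, 177.5]
tool_rot: [0.286, 0.123, 0.95, -0.035]
force: [-0.4, 0.9, -1.2]
finger_gap: 0.173
grip_force: 30.0
```

```bash
python3 -c "
from tip import *
show('');delta([505,-136,60],lean=32);delta([510,-136,18],lean=32)"
```

```text
6.5 tcp [ 436.1 -116.1  177.5] tip [ 507.7 -134.4   65.7] in stage [-60.3  12.7  65.7] zaxis [ 0.534 -0.137 -0.834] yaxis [0.253 0.967 0.003] q [-0.31 -0.09  2.31  0.1   0.34 -1.7 ] F [-0.4  0.9 -1.2]
dp [ 0.3 -1.6 -3.9] rot [ 0.21  1.44 -0.34] target [ 436.4 -117.6  173.6]
dp [  5.3  -1.6 -45.9] rot [ 0.21  1.44 -0.34] target [ 441.4 -117.6  131.6]
```

Call:
apply_moves(gripper=[12,12,12,12,12], dp=[[3,-1,-15],[2,-1,-15],[0,0,-10],[0,0,-3],[0,0,0]], delta_rot=[[0.2,1.2,-0.3],[0,0,0],[0,0,0],[0,0,0],[0,0,0]])

```text
clock: 7.0
eef_pos: [439.9, -117.6, 134.1]
tool_rot: [0.275, 0.125, 0.953, -0.035]
force: [0.4, -0.3, -1.7]
finger_gap: 0.174
grip_force: 30.0
```

```bash
cat > look.py <<'E'
import sys
from tip import *
t=show('');n=sys.argv[1]
w=robot.get_calibration("wrist");f=robot.grab_frame("scene");g=robot.grab_frame("wrist")
c=robot.get_calibration("scene");print("tip px scene",proj(c,t).round(1),"wrist",proj(w,t).round(1))
np.save(f"c_{n}.npy",w,allow_pickle=True);cv2.imwrite(f"pics/{n}s.png",f);cv2.imwrite(f"pics/{n}w.png",g)
a=cv2.resize(f[150:270,280:380],(500,600),interpolation=cv2.INTER_CUBIC);b=cv2.resize(g[80:400,160:320],(300,600),interpolation=cv2.INTER_CUBIC)
cv2.imwrite(f"pics/{n}.png",np.hstack([a,b]))
E
python3 look.py k1
```

```text
7.0 tcp [ 439.9 -117.6  134.1] tip [ 508.8 -135.8   20.6] in stage [-59.1  11.3  20.6] zaxis [ 0.514 -0.136 -0.847] yaxis [0.258 0.966 0.001] q [-0.3   0.    2.36  0.11  0.22 -1.71] F [ 0.4 -0.3 -1.7]
tip px scene [314.1 237.3] wrist [314.  193.5]
```

View pics/k1.png

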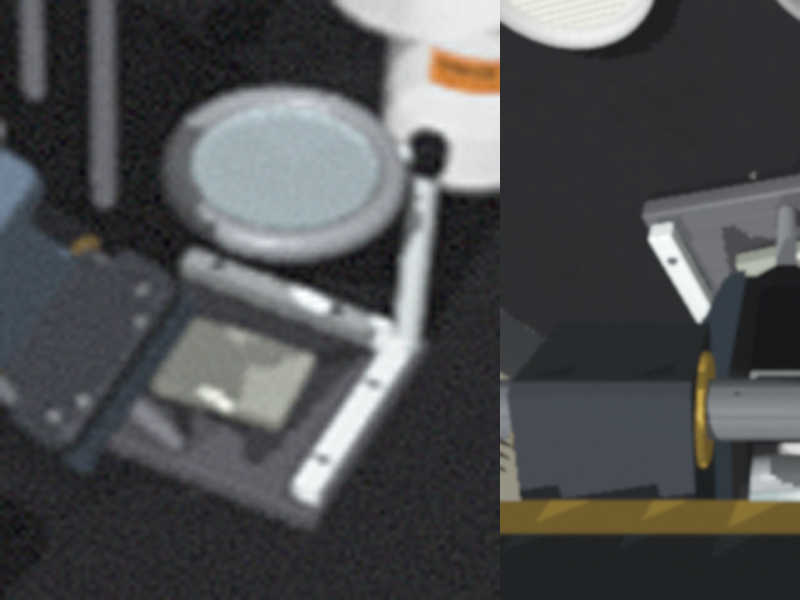

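The tip is at crop (178,440), which matches the projection and puts it on the near stage in front of the plate. I'll average readings to settle the tip height, and then push.

```bash
cat > avg.py <<'E'
from tip import *
def avg(n=8,L=134):
    T=[];F=[]
    for _ in range(n):
        robot.grab_frame("top");s,R,t=tip(L);T.append(t);F.append(s["force"])
    T=np.array(T);print(s["clock"],"tip",T.mean(0).round(2),"sd",T.std(0).round(2),"stage",stg(T.mean(0)).round(2),"F",np.mean(F,0).round(2),"q",s["q"].round(3))
if __name__=="__main__":avg()
E
python3 avg.py
```

```text
7.5 tip [ 510.59 -136.15   22.24] sd [0.09 0.07 0.19] stage [-57.29  11.05  22.24] F [ 0.08 -0.11 -0.44] q [-3.040e-01  1.000e-03  2.357e+00  1.090e-01  2.220e-01 -1.713e+00]
```

Call:
apply_moves(gripper=[12,12,12,12,12], dp=[[0,0,-3.5],[6,0,0],[6,0,0],[4,0,0],[0,0,0]], delta_rot=[[0,0,0],[0,0,0],[0,0,0],[0,0,0],[0,0,0]])

```text
clock: 8.0
eef_pos: [458.2, -117.8, 131.7]
tool_rot: [0.276, 0.125, 0.952, -0.036]
force: [1.3, 0.4, 0.1]
finger_gap: 0.174
grip_force: 30.0
```

```bash
python3 avg.py; python3 - <<'E'
from h import *
# plate segmentation in scene: fit min area rect of bright region on homography-rectified stage plane z=20
c=robot.get_calibration("scene")
C=np.array([567.5,-149]);y=np.radians(-1.8);E=np.array([[np.cos(y),-np.sin(y)],[np.sin(y),np.cos(y)]])
src=[];dst=[]
for sx,sy in((-65,-65),(-65,65),(65,65),(65,-65)):
    w=C+E@[sx,sy];src.append(proj(c,[*w,20]));dst.append(((65-sy)*4,(65-sx)*4))
H=cv2.getPerspectiveTransform(np.float32(src),np.float32(dst))
a=cv2.imread("pics/scene0.png");b=robot.grab_frame("scene")
o=[cv2.warpPerspective(x,H,(520,520),flags=cv2.INTER_CUBIC) for x in(a,b)]
cv2.imwrite("pics/rect.png",np.hstack(o))
g=o[0];print(g[::40,::40].mean(2).astype(int))
E
```

```text
8.4 tip [ 526.21 -135.96   18.07] sd [0.21 0.05 0.08] stage [-41.68  11.74  18.07] F [-0.18  0.18 -0.54] q [-0.287  0.034  2.336  0.074  0.21  -1.665]
[[ 31  52  66  46  34  39  34  43  44  37  42 125 192]
 [149 248 177 241 247 239 245 246 209 246 244 225 218]
 [ 93 233 226 228 227 224 230 230 231 230 227 226 238]
 [ 40  96  98 100  90 103  92  97 101  95  88  86 239]
 [ 38 100  99  94  98  95  94 101  96  82  86  92 242]
 [ 38  94  93 214 219 241 225 223 240 125  99  92 207]
 [ 39  85  86 223 222 223 221 227 241 165 100  92 240]
 [ 34  87  82 224 221 222 222 240 240 189 101  94 240]
 [ 35  83  81 225 222 222 221 239 240 220 100  95 240]
 [ 36  86  81 221 223 223 225 244 243 233  99  90 240]
 [ 33  87  86 165 191 163 140 116 102 100  96  90 163]
 [ 40  84  86  87  82  86  86  95 101  96  97  92 242]
 [ 38  86  86  83  80  83  83  99  97  98  98  88 240]]
```

The rectified view gives a clean numeric plate signal. I'll push toward the far bar.

Call:
apply_moves(gripper=[12,12,12,12,12], dp=[[3,-0.1,0],[3,-0.1,0],[3,-0.1,0],[3,-0.1,0],[3,-0.1,0]], delta_rot=[[0,0,0],[0,0,0],[0,0,0],[0,0,0],[0,0,0]])

```text
clock: 8.95
eef_pos: [472.4, -118.2, 131.4]
tool_rot: [0.275, 0.125, 0.953, -0.035]
force: [-0.3, -0.0, 0.1]
finger_gap: 0.177
grip_force: 30.0
```

```bash
cat > trk.py <<'E'
from tip import *
from avg import avg
def rect(name,f,z=20):
    c=robot.get_calibration(name);src=[];dst=[]
    for sx,sy in((-65,-65),(-65,65),(65,65),(65,-65)):
        w=C+E@np.array([sx,sy,z]);src.append(proj(c,w));dst.append(((65-sy)*4,(65-sx)*4))
    return cv2.warpPerspective(f,cv2.getPerspectiveTransform(np.float32(src),np.float32(dst)),(520,520),flags=cv2.INTER_CUBIC)
def track(f=None,th=None,tag=""):
    g=cv2.cvtColor(rect("scene",robot.grab_frame("scene") if f is None else f),cv2.COLOR_BGR2GRAY)
    if tag: cv2.imwrite(f"pics/r{tag}.png",g)
    print(tag);print(g[60:440:20,::20])
    for t in ([th] if th else (115,135,160)):
        m=(g>t).astype(np.uint8);m[:90]=0;m[:,455:]=0   # cut bars (tops shift at z=22)
        k,_=cv2.findContours(m,cv2.RETR_EXTERNAL,cv2.CHAIN_APPROX_NONE);k=max(k,key=cv2.contourArea)
        (x,y),s,a=cv2.minAreaRect(k);print(t,"centre stage",round(65-y/4,1),round(65-x/4,1),"size",np.round(np.array(s)/4,1),"ang",round(a,1))
if __name__=="__main__":
    avg(4);track(cv2.imread("pics/scene0.png"),tag="0");track(tag="1")
E
python3 trk.py
```

```text
9.15 tip [ 541.77 -136.56   18.24] sd [0.3  0.04 0.08] stage [-26.11  11.63  18.24] F [-0.1   0.03 -0.41] q [-0.275  0.058  2.31   0.042  0.212 -1.623]
0
[[154 245 242 228 226 239 240 240 242 241 239 242 242 242 241 243 237 230
  246 243 239 230 230 229 239 196]
 [ 93 220 233 224 226 228 228 231 228 229 224 229 230 229 230 228 231 230
  231 234 227 226 226 236 238 214]
 [ 38 134 182 174 177 189 179 173 167 187 183 175 185 186 174 168 189 187
  171 165 179 179 168 228 238 230]
 [ 40  76  96  97  97  98  99  95  90  96 103  94  92 100  96  91  99 101
   94  86  88  91  85 226 240 232]
 [ 38  76  97  97  97  95  93  97  97  95  97 100  96  96  97  94  96  95
   91  85  83  85  83 220 239 225]
 [ 37  82  98  96  98  95  92  93  97  93  93  94  92 101 100  99  96 103
   81  85  85  91  92 220 242 231]
 [ 42  83 102 101  95 112 112 117 139 160 176 183 184 196 192 201 216 217
   91  92  94 102  90 181 169 215]
 [ 38  81  93  92  91 185 217 218 221 243 243 235 227 228 225 231 241 248
  126  95  99 101  91 207 207 222]
 [ 47  72  88  83  82 201 229 226 225 225 230 227 224 223 224 234 242 247

[... 2812 characters left out ...]
 73 108 122  47  56  60 112 122 117 117 116 217 236 232 243 246 242 200
  138  91  96  96  89 227 240 233]
 [ 69  74  86  43  64  65 167 184 145 135 113 126 207 222 213 207 200 175
  116  89  97  96  91 221 241 230]
 [ 85  73  81  52  58  58 126 173 129 109 113 123 102 107 102 101  99  93
   95  92  98  99  92 224 242 234]
 [110  78  86  51  52  59  74  84  81  84  80  91  86  81  91  97  95  97
   99  96  99  94  90 188 164 221]
 [ 81  72  90  54  60  65  74  86  88  84  86  81  83  85  95 100 100  94
   97  96  96  96  86 213 213 230]]
115 centre stage -1.9 6.0 size [59.1 64.9] ang 86.6
135 centre stage -1.1 3.5 size [55.5 57.9] ang 86.5
160 centre stage -4.5 -3.2 size [46.  41.9] ang 86.6
```

Call:
apply_moves(gripper=[12,12,12,12,12], dp=[[3,-0.1,0],[3,-0.1,0],[3,-0.1,0],[3,-0.1,0],[2,-0.1,0]], delta_rot=[[0,0,0],[0,0,0],[0,0,0],[0,0,0],[0,0,0]])

```text
clock: 9.7
eef_pos: [486.6, -118.8, 131.5]
tool_rot: [0.275, 0.125, 0.952, -0.035]
force: [-0.8, 0.1, -0.5]
finger_gap: 0.176
grip_force: 30.0
```

```bash
cat > edges.py <<'E'
from trk import *
def edges(tag):
    # mean of few frames; far & right edge of plate top (z=20), and bar inner base edges (z=12)
    f=np.mean([robot.grab_frame("scene").astype(np.float32) for _ in range(3)],0).astype(np.uint8)
    g=cv2.GaussianBlur(cv2.cvtColor(rect("scene",f,20),cv2.COLOR_BGR2GRAY),(0,0),3).astype(float)
    cv2.imwrite(f"pics/e{tag}.png",g)
    gy=np.gradient(g,axis=0);gx=np.gradient(g,axis=1)
    # stage coords (x at row=(65-x)*4, y at col=(65-y)*4)
    # far edge: from bar to plate dark->bright going nearer (row up): max gy in x 10..43
    out=[]
    for y in range(20,-36,-8):
        col=int((65-y)*4);r0,r1=int((65-44)*4),int((65-0)*4);s=gy[r0:r1,col];out.append((y,round(65-(r0+s.argmax())/4,1),int(s.max()*10)))
    print("far edge (y,x,str)",out)
    out=[]
    for x in range(32,-12,-8):
        row=int((65-x)*4);c0,c1=int((65+10)*4),int((65+48)*4);s=-gx[row,c0:c1];i=s.argmax();s2=gx[row,c0:c1];out.append((x,round(65-(c0+i)/4,1),int(s.max()*10),round(65-(c0+s2.argmax())/4,1)))
    print("right edge (x,y,str,bar y)",out)
if __name__=="__main__":
    import sys
    avg(3);edges(sys.argv[1])
E
python3 edges.py 2
```

```text
9.85 tip [ 555.8  -137.07   18.28] sd [0.19 0.04 0.05] stage [-12.07  11.55  18.28] F [-0.5   0.27 -0.25] q [-0.265  0.079  2.285  0.015  0.215 -1.589]
far edge (y,x,str) [(20, np.float64(41.0), 20), (12, np.float64(6.0), 50), (4, np.float64(4.5), 55), (-4, np.float64(3.0), 60), (-12, np.float64(0.5), 40), (-20, np.float64(41.0), 25), (-28, np.float64(21.5), 10)]
right edge (x,y,str,bar y) [(32, np.float64(-25.0), 30, np.float64(-47.8)), (24, np.float64(-25.5), 40, np.float64(-47.5)), (16, np.float64(-26.8), 50, np.float64(-47.8)), (8, np.float64(-26.8), 45, np.float64(-47.5)), (0, np.float64(-26.2), 50, np.float64(-47.8)), (-8, np.float64(-25.2), 40, np.float64(-47.5))][ WARN:0@2.350] global loadsave.cpp:1063 imwrite_ Unsupported depth image for selected encoder is fallbacked to CV_8U.
```

Call:
apply_moves(gripper=[12,12,12,12,12], dp=[[1.5,0,0],[1,0,0],[1,0,0],[0,0,0],[0,0,0]], delta_rot=[[0,0,0],[0,0,0],[0,0,0],[0,0,0],[0,0,0]])

```text
clock: 10.5
eef_pos: [489.8, -118.7, 131.5]
tool_rot: [0.276, 0.125, 0.952, -0.035]
force: [-1.1, -0.0, -1.3]
finger_gap: 0.176
grip_force: 30.0
```

Call:
apply_moves(gripper=[12,12,12], dp=[[1,0,0],[0,0,0],[0,0,0]], delta_rot=[[0,0,0],[0,0,0],[0,0,0]])

```text
clock: 10.8
eef_pos: [490.7, -118.7, 131.5]
tool_rot: [0.275, 0.125, 0.952, -0.035]
force: [-0.3, -0.1, -0.9]
finger_gap: 0.177
grip_force: 30.0
```

```bash
python3 edges.py 3 2>/dev/null
```

```text
10.95 tip [ 559.86 -137.04   18.2 ] sd [0.01 0.01 0.02] stage [-8.02 11.72 18.2 ] F [-0.38  0.13 -0.73] q [-0.261  0.086  2.277  0.006  0.216 -1.577]
far edge (y,x,str) [(20, np.float64(44.0), 15), (12, np.float64(27.2), 40), (4, np.float64(25.5), 40), (-4, np.float64(7.0), 55), (-12, np.float64(6.2), 45), (-20, np.float64(44.0), 20), (-28, np.float64(20.0), 10)]
right edge (x,y,str,bar y) [(32, np.float64(-27.2), 35, np.float64(-47.8)), (24, np.float64(-27.2), 40, np.float64(-47.8)), (16, np.float64(-26.5), 50, np.float64(-47.2)), (8, np.float64(-26.0), 45, np.float64(-47.8)), (0, np.float64(-16.8), 45, np.float64(-47.5)), (-8, np.float64(-28.0), 40, np.float64(-47.5))]
```

The plate is nearly at the far bar. I'll back off, go round to the left side and push right.

Call:
apply_moves(gripper=[12,12,12,12,12], dp=[[-4,0,0],[-10,0,0],[0,13,0],[1,13,0],[0,14,0]], delta_rot=[[0,0,0],[0,0,0],[0,0,0],[0,0,0],[0,0,0]])

```text
clock: 11.6
eef_pos: [476.8, -78.6, 131.4]
tool_rot: [0.275, 0.125, 0.952, -0.036]
force: [-1.0, -0.2, -0.3]
finger_gap: 0.171
grip_force: 30.0
```

Call:
apply_moves(gripper=[12,12,12,12,12], dp=[[10,0,0],[10,-0.5,0],[10,-0.5,0],[0,0,0],[0,0,0]], delta_rot=[[0,0,0],[0,0,0],[0,0,0],[0,0,0],[0,0,0]])

```text
clock: 12.1
eef_pos: [507.8, -80.2, 131.1]
tool_rot: [0.275, 0.125, 0.953, -0.036]
force: [-0.6, 0.1, -1.4]
finger_gap: 0.176
grip_force: 30.0
```

```bash
python3 edges.py 4 2>/dev/null; python3 -c "
from tip import *
delta([0,0,0],lean=32)"
```

```text
12.25 tip [576.23 -98.36  17.7 ] sd [0.05 0.07 0.07] stage [ 7.14 50.89 17.7 ] F [ 0.14  0.11 -0.89] q [-0.136  0.102  2.259 -0.289  0.232 -1.182]
far edge (y,x,str) [(20, np.float64(12.2), 30), (12, np.float64(7.0), 35), (4, np.float64(43.2), 10), (-4, np.float64(4.8), 10), (-12, np.float64(44.0), 10), (-20, np.float64(44.0), 10), (-28, np.float64(19.0), 10)]
right edge (x,y,str,bar y) [(32, np.float64(-25.2), 65, np.float64(-47.8)), (24, np.float64(-25.8), 75, np.float64(-47.8)), (16, np.float64(-25.5), 80, np.float64(-47.5)), (8, np.float64(-25.5), 80, np.float64(-47.8)), (0, np.float64(-25.5), 85, np.float64(-47.5)), (-8, np.float64(-26.2), 50, np.float64(-47.5))]
dp [-576.    98.2  -17.8] rot [-0.01  0.25 -0.06] target [-68.6  18.4 113.6]
```

Call:
apply_moves(gripper=[12,12,12,12,12], dp=[[0,-4,0],[0,-4,0],[0,-3,0],[0,-3,0],[0,-3,0]], delta_rot=[[0,0,0],[0,0,0],[0,0,0],[0,0,0],[0,0,0]])

```text
clock: 12.9
eef_pos: [507.6, -96.9, 131.5]
tool_rot: [0.275, 0.125, 0.953, -0.035]
force: [0.8, 0.3, 0.6]
finger_gap: 0.172
grip_force: 30.0
```

Call:
apply_moves(gripper=[12,12,12,12,12], dp=[[0,-3,0],[0,-3,0],[0,-2,0],[0,0,0],[0,0,0]], delta_rot=[[0,0,0],[0,0,0],[0,0,0],[0,0,0],[0,0,0]])

```text
clock: 13.4
eef_pos: [507.7, -104.9, 131.5]
tool_rot: [0.275, 0.125, 0.953, -0.036]
force: [0.0, -0.4, 0.4]
finger_gap: 0.175
grip_force: 30.0
```

```bash
python3 edges.py 5 2>/dev/null
```

```text
13.55 tip [ 576.81 -123.02   18.16] sd [0.   0.04 0.01] stage [ 8.49 26.26 18.16] F [ 0.45  0.02 -0.77] q [-0.208  0.107  2.252 -0.122  0.222 -1.407]
far edge (y,x,str) [(20, np.float64(43.0), 50), (12, np.float64(41.8), 45), (4, np.float64(21.5), 35), (-4, np.float64(14.0), 30), (-12, np.float64(18.2), 30), (-20, np.float64(44.0), 20), (-28, np.float64(32.8), 5)]
right edge (x,y,str,bar y) [(32, np.float64(-44.0), 90, np.float64(-47.8)), (24, np.float64(-43.8), 80, np.float64(-15.8)), (16, np.float64(-44.5), 85, np.float64(-12.5)), (8, np.float64(-44.5), 85, np.float64(-47.8)), (0, np.float64(-44.5), 80, np.float64(-47.8)), (-8, np.float64(-43.8), 45, np.float64(-47.8))]
```

Call:
apply_moves(gripper=[12,12,12,12,12], dp=[[0,-1,0],[0,-1,0],[0,-1,0],[0,-1,0],[0,0,0]], delta_rot=[[0,0,0],[0,0,0],[0,0,0],[0,0,0],[0,0,0]])

```text
clock: 14.2
eef_pos: [507.7, -108.9, 131.5]
tool_rot: [0.275, 0.125, 0.952, -0.036]
force: [-0.0, -0.4, 0.1]
finger_gap: 0.175
grip_force: 30.0
```

Call:
apply_moves(gripper=[12,12,12], dp=[[0,-1,0],[0,0,0],[0,0,0]], delta_rot=[[0,0,0],[0,0,0],[0,0,0]])

```text
clock: 14.5
eef_pos: [507.7, -109.8, 131.5]
tool_rot: [0.275, 0.125, 0.953, -0.036]
force: [-0.8, -0.1, -0.2]
finger_gap: 0.176
grip_force: 30.0
```

Call:
apply_moves(gripper=[12,12,12], dp=[[0,-1,0],[0,0,0],[0,0,0]], delta_rot=[[0,0,0],[0,0,0],[0,0,0]])

```text
clock: 14.8
eef_pos: [507.7, -110.8, 131.5]
tool_rot: [0.275, 0.125, 0.953, -0.035]
force: [0.4, 0.3, -1.2]
finger_gap: 0.176
grip_force: 30.0
```

```bash
python3 edges.py 6 2>/dev/null
```

```text
14.95 tip [ 576.8  -129.05   18.16] sd [0.01 0.01 0.01] stage [ 8.67 20.23 18.16] F [ 0.08  0.56 -0.43] q [-0.225  0.109  2.25  -0.081  0.222 -1.462]
far edge (y,x,str) [(20, np.float64(44.0), 25), (12, np.float64(42.2), 45), (4, np.float64(24.0), 35), (-4, np.float64(20.2), 40), (-12, np.float64(15.8), 35), (-20, np.float64(22.8), 25), (-28, np.float64(34.5), 5)]
right edge (x,y,str,bar y) [(32, np.float64(-17.8), 25, np.float64(-23.5)), (24, np.float64(-10.0), 10, np.float64(-21.5)), (16, np.float64(-10.0), 30, np.float64(-18.8)), (8, np.float64(-24.5), 5, np.float64(-10.0)), (0, np.float64(-45.8), 10, np.float64(-13.5)), (-8, np.float64(-43.5), 15, np.float64(-47.8))]
```

Call:
apply_moves(gripper=[12,12,12], dp=[[0,-1,0],[0,0,0],[0,0,0]], delta_rot=[[0,0,0],[0,0,0],[0,0,0]])

```text
clock: 15.4
eef_pos: [507.7, -111.6, 131.5]
tool_rot: [0.275, 0.125, 0.952, -0.035]
force: [-0.1, 2.5, 0.2]
finger_gap: 0.174
grip_force: 30.0
```

Call:
apply_moves(gripper=[12,12,12], dp=[[0,-1,0],[0,0,0],[0,0,0]], delta_rot=[[0,0,0],[0,0,0],[0,0,0]])

```text
clock: 15.7
eef_pos: [507.8, -112.3, 131.5]
tool_rot: [0.276, 0.125, 0.952, -0.035]
force: [0.2, 5.5, 0.5]
finger_gap: 0.171
grip_force: 30.0
```

```bash
python3 avg.py
```

```text
16.1 tip [ 576.93 -130.47   18.21] sd [0.02 0.01 0.02] stage [ 8.84 18.81 18.21] F [0.62 5.7  0.34] q [-0.23   0.109  2.249 -0.066  0.221 -1.481]
```

The plate is firmly against the right bar (5.7 N). I'll go round to the near edge and finish the far push at the plate's middle.

Call:
apply_moves(gripper=[12,12,12,12,12], dp=[[0,2,0],[0,5,0],[-10,0,0],[-12,0,0],[-10,0,0]], delta_rot=[[0,0,0],[0,0,0],[0,0,0],[0,0,0],[0,0,0]])

```text
clock: 16.6
eef_pos: [473.9, -105.8, 131.1]
tool_rot: [0.275, 0.125, 0.953, -0.036]
force: [0.0, 0.3, -0.7]
finger_gap: 0.17
grip_force: 30.0
```

Call:
apply_moves(gripper=[12,12,12,12,12], dp=[[0,-14,0],[-1,-14,0],[0,-14,0],[0,0,0],[0,0,0]], delta_rot=[[0,0,0],[0,0,0],[0,0,0],[0,0,0],[0,0,0]])

```text
clock: 17.1
eef_pos: [473.8, -147.9, 131.4]
tool_rot: [0.275, 0.126, 0.952, -0.036]
force: [-0.7, 0.3, -0.8]
finger_gap: 0.177
grip_force: 30.0
```

```bash
python3 avg.py
```

```text
17.5 tip [ 543.54 -165.52   18.07] sd [0.29 0.13 0.08] stage [-23.43 -17.26  18.07] F [ 0.1  -0.08 -0.55] q [-0.361  0.074  2.291  0.252  0.223 -1.902]
```

Push forward to the far bar: 13 mm, then in 1 mm steps.

Call:
apply_moves(gripper=[12,12,12,12,12], dp=[[4,-0.1,0],[4,-0.1,0],[3,-0.1,0],[2,-0.1,0],[1,0,0]], delta_rot=[[0,0,0],[0,0,0],[0,0,0],[0,0,0],[0,0,0]])

```text
clock: 18.0
eef_pos: [489.0, -148.2, 131.5]
tool_rot: [0.275, 0.125, 0.953, -0.035]
force: [0.5, 0.2, -0.8]
finger_gap: 0.173
grip_force: 30.0
```

Call:
apply_moves(gripper=[12,12,12], dp=[[1,0,0],[0,0,0],[0,0,0]], delta_rot=[[0,0,0],[0,0,0],[0,0,0]])

```text
clock: 18.3
eef_pos: [489.6, -148.1, 131.4]
tool_rot: [0.275, 0.125, 0.953, -0.035]
force: [0.3, 0.1, -0.4]
finger_gap: 0.175
grip_force: 30.0
```

Call:
apply_moves(gripper=[12,12,12], dp=[[1,0,0],[0,0,0],[0,0,0]], delta_rot=[[0,0,0],[0,0,0],[0,0,0]])

```text
clock: 18.6
eef_pos: [490.7, -148.2, 131.5]
tool_rot: [0.275, 0.125, 0.952, -0.035]
force: [-0.1, 0.8, -0.7]
finger_gap: 0.172
grip_force: 30.0
```

```bash
python3 avg.py
```

```text
19.0 tip [ 559.79 -166.43   18.16] sd [0.02 0.02 0.01] stage [ -7.16 -17.67  18.16] F [ 0.22  0.07 -0.6 ] q [-0.346  0.098  2.263  0.211  0.225 -1.849]
```

Call:
apply_moves(gripper=[12,12,12], dp=[[1,0,0],[0,0,0],[0,0,0]], delta_rot=[[0,0,0],[0,0,0],[0,0,0]])

```text
clock: 19.3
eef_pos: [491.6, -148.1, 131.4]
tool_rot: [0.275, 0.125, 0.953, -0.035]
force: [0.4, 0.8, -0.8]
finger_gap: 0.175
grip_force: 30.0
```

Call:
apply_moves(gripper=[12,12,12], dp=[[1,0,0],[0,0,0],[0,0,0]], delta_rot=[[0,0,0],[0,0,0],[0,0,0]])

```text
clock: 19.6
eef_pos: [492.4, -148.0, 131.2]
tool_rot: [0.275, 0.125, 0.953, -0.035]
force: [-1.2, -1.0, -1.3]
finger_gap: 0.175
grip_force: 30.0
```

Call:
apply_moves(gripper=[12,12,12], dp=[[0.7,0,0],[0,0,0],[0,0,0]], delta_rot=[[0,0,0],[0,0,0],[0,0,0]])

```text
clock: 19.9
eef_pos: [492.8, -148.1, 131.0]
tool_rot: [0.275, 0.125, 0.953, -0.035]
force: [-3.9, -1.8, 0.1]
finger_gap: 0.171
grip_force: 30.0
```

```bash
python3 avg.py
```

```text
20.3 tip [ 561.91 -166.29   17.72] sd [0.16 0.03 0.12] stage [ -5.04 -17.45  17.72] F [-3.95 -1.74 -0.7 ] q [-0.344  0.102  2.258  0.204  0.225 -1.839]
```

Far bar contact is felt (−4 N). I'll re-seat against the right bar once more with a light touch.

Call:
apply_moves(gripper=[12,12,12,12,12], dp=[[-3,0,0],[-15,0,0],[0,15,0],[1,15,0],[0,14,0]], delta_rot=[[0,0,0],[0,0,0],[0,0,0],[0,0,0],[0,0,0]])

```text
clock: 20.8
eef_pos: [478.4, -103.9, 133.3]
tool_rot: [0.278, 0.125, 0.952, -0.035]
force: [0.0, 0.5, -0.3]
finger_gap: 0.175
grip_force: 30.0
```

Call:
apply_moves(gripper=[12,12,12,12,12], dp=[[10,0,0],[12,-0.5,0],[10,-0.5,0],[0,0,0],[0,0,0]], delta_rot=[[0,0,0],[0,0,0],[0,0,0],[0,0,0],[0,0,0]])

```text
clock: 21.3
eef_pos: [508.7, -105.6, 131.2]
tool_rot: [0.275, 0.125, 0.953, -0.036]
force: [0.3, -0.5, -0.3]
finger_gap: 0.172
grip_force: 30.0
```

```bash
python3 avg.py;python3 edges.py 7 2>/dev/null
```

```text
21.7 tip [ 577.11 -123.6    17.96] sd [0.14 0.1  0.21] stage [ 8.81 25.69 17.96] F [ 0.07 -0.28 -0.07] q [-0.209  0.108  2.25  -0.12   0.223 -1.409]
21.85 tip [ 577.44 -123.43   18.26] sd [0.02 0.   0.01] stage [ 9.14 25.87 18.26] F [-0.04 -0.25 -0.38] q [-0.209  0.108  2.25  -0.12   0.223 -1.409]
far edge (y,x,str) [(20, np.float64(43.8), 25), (12, np.float64(23.8), 40), (4, np.float64(21.5), 35), (-4, np.float64(14.8), 35), (-12, np.float64(10.8), 40), (-20, np.float64(43.2), 15), (-28, np.float64(26.8), 10)]
right edge (x,y,str,bar y) [(32, np.float64(-11.5), 10, np.float64(-16.5)), (24, np.float64(-10.0), 10, np.float64(-16.5)), (16, np.float64(-47.0), 10, np.float64(-14.0)), (8, np.float64(-47.0), 10, np.float64(-12.5)), (0, np.float64(-45.5), 10, np.float64(-22.5)), (-8, np.float64(-42.8), 20, np.float64(-47.8))]
```

Call:
apply_moves(gripper=[12,12,12,12,12], dp=[[0,-2.5,0],[0,-1.5,0],[0,-1,0],[0,-1,0],[0,0,0]], delta_rot=[[0,0,0],[0,0,0],[0,0,0],[0,0,0],[0,0,0]])

```text
clock: 22.5
eef_pos: [508.4, -111.3, 131.5]
tool_rot: [0.275, 0.125, 0.952, -0.035]
force: [-0.9, 0.6, -0.8]
finger_gap: 0.173
grip_force: 30.0
```

Call:
apply_moves(gripper=[12,12,12], dp=[[0,-0.8,0],[0,0,0],[0,0,0]], delta_rot=[[0,0,0],[0,0,0],[0,0,0]])

```text
clock: 22.8
eef_pos: [508.4, -111.8, 131.5]
tool_rot: [0.275, 0.125, 0.953, -0.035]
force: [0.3, 1.9, 0.2]
finger_gap: 0.171
grip_force: 30.0
```

```bash
python3 avg.py
```

```text
23.2 tip [ 577.49 -130.07   18.15] sd [0.02 0.03 0.02] stage [ 9.39 19.23 18.15] F [-0.53  3.16  0.36] q [-0.228  0.11   2.248 -0.073  0.222 -1.472]
```

Contact at the same place as before, so the plate is flush on the right. I'll withdraw and look.

Call:
apply_moves(gripper=[12,12,12,12,12], dp=[[0,2,0],[0,6,0],[-20,0,0],[-30,0,0],[-35,10,0]], delta_rot=[[0,0,0],[0,0,0],[0,0,0],[0,0,0],[0,0,0]])

```text
clock: 23.7
eef_pos: [423.5, -94.6, 131.8]
tool_rot: [0.276, 0.125, 0.952, -0.036]
force: [-1.3, 0.8, -1.4]
finger_gap: 0.174
grip_force: 30.0
```

Call:
apply_moves(gripper=[12,12,12,12,12], dp=[[0,0,30],[0,15,40],[0,25,40],[0,25,30],[0,20,0]], delta_rot=[[0,0,0],[0,0,0],[0,0,0],[0,0,0],[0,0,0]])

```text
clock: 24.2
eef_pos: [426.3, -8.0, 277.9]
tool_rot: [0.281, 0.125, 0.951, -0.034]
force: [1.0, 0.4, -0.3]
finger_gap: 0.174
grip_force: 30.0
```

```bash
python3 - <<'E' 2>/dev/null
from edges import *
avg(3);edges("8")
f=np.mean([robot.grab_frame("scene").astype(np.float32) for _ in range(4)],0).astype(np.uint8)
t=np.mean([robot.grab_frame("top").astype(np.float32) for _ in range(4)],0).astype(np.uint8)
a=cv2.resize(rect("scene",f),(400,400));b=cv2.resize(rect("top",t),(400,400))
cv2.imwrite("pics/fin.png",np.hstack([a,b]))
E
```

```text
24.35 tip [493.65 -25.19 160.04] sd [1.12 0.96 1.63] stage [-77.7  121.43 160.04] F [-0.06 -0.34 -0.09] q [ 0.103 -0.226  2.134 -0.288  0.721 -1.043]
far edge (y,x,str) [(20, np.float64(32.8), 5), (12, np.float64(32.2), 10), (4, np.float64(2.0), 10), (-4, np.float64(43.2), 10), (-12, np.float64(43.8), 5), (-20, np.float64(23.2), 10), (-28, np.float64(28.5), 10)]
right edge (x,y,str,bar y) [(32, np.float64(-17.0), 10, np.float64(-32.8)), (24, np.float64(-10.0), 5, np.float64(-23.8)), (16, np.float64(-46.5), 5, np.float64(-10.5)), (8, np.float64(-39.5), 5, np.float64(-10.0)), (0, np.float64(-45.0), 10, np.float64(-13.8)), (-8, np.float64(-31.2), 15, np.float64(-47.5))]
```

View pics/fin.png

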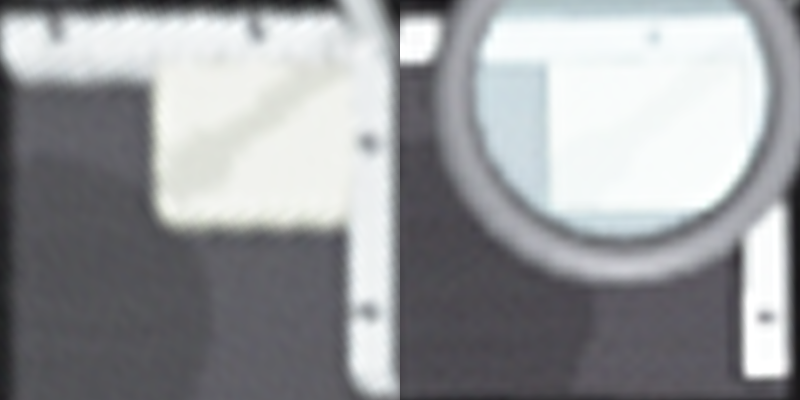

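The views show the plate tight in the corner: in the left rectified view it spans (157,60)–(350,225), with no gap to the far or right bar, and it is square. Next I'll straighten up and return to the pose recorded above the stand.

```bash
python3 - <<'E'
from avg import *
avg(4,0)
s,R,t=tip(0)
Rd=Ro.from_quat([-.0758,.99712,0,0]).as_matrix()
r=Ro.from_matrix(Rd@R.T).as_rotvec(degrees=True);print("rot",r.round(2),"dp",(np.array([544.5,8.5,296])-t).round(1))
# split: first untilt (about current y axis az) then yaw
z=R[:,2];ax=np.cross(z,[0,0,-1]);a=np.degrees(np.arcsin(np.linalg.norm(ax)));ax/=np.linalg.norm(ax);print("untilt",(ax*a).round(2))
E
```

```text
25.1 tip [423.4   -9.08 271.47] sd [0.01 0.07 0.04] stage [-148.43  135.32  271.47] F [-0.41 -0.17 -0.83] q [ 0.101 -0.226  2.134 -0.288  0.721 -1.042]
rot [ 1.7  32.43 23.01] dp [121.1  17.5  24.5]
untilt [ 8.25 31.17  0.  ]
```

Call:
apply_moves(gripper=[12,12,12,12,12], dp=[[0,0,6],[0,0,6],[0,0,6],[0,0,6],[0,0,0]], delta_rot=[[1.65,6.23,0],[1.65,6.23,0],[1.65,6.23,0],[1.65,6.23,0],[1.65,6.23,0]])

```text
clock: 25.6
eef_pos: [424.4, -9.0, 297.0]
tool_rot: [-0.0, 0.13, 0.992, 0.001]
force: [0.3, 0.1, 0.3]
finger_gap: 0.173
grip_force: 30.0
```

Call:
apply_moves(gripper=[12,12,12,12,12], dp=[[0,0,0],[0,4,0],[0,4,0],[0,4,0],[0,5,0]], delta_rot=[[0,0,6],[0,0,6],[0,0,6],[0,0,5.7],[0,0,0]])

```text
clock: 26.1
eef_pos: [423.7, 8.2, 295.4]
tool_rot: [0.0, -0.076, 0.997, -0.0]
force: [-0.6, -0.1, -0.3]
finger_gap: 0.173
grip_force: 30.0
```

```bash
cat > up.py <<'E'
from avg import *
avg(5,0)
s,R,t=tip(0)
Rd=Ro.from_quat([-.0758,.99712,0,0]).as_matrix()
print("rot",Ro.from_matrix(Rd@R.T).as_rotvec(degrees=True).round(2),"dp",(np.array([544.5,8.5,296])-t).round(1))
E
python3 up.py
```

```text
26.35 tip [423.5    8.36 295.5 ] sd [0.05 0.32 0.02] stage [-148.87  152.76  295.5 ] F [ 0.38 -0.14 -0.44] q [-0.008  0.03   1.724  0.     1.387 -1.731]
rot [-0.    0.03 -0.  ] dp [121.1   0.5   0.5]
```

Call:
apply_moves(gripper=[12,12,12,12,12], dp=[[35,0,0],[40,0,0],[35,0,0],[10.8,0,0],[0,0,0]], delta_rot=[[0,0,0],[0,0,0],[0,0,0],[0,0,0],[0,0,0]])

```text
clock: 26.85
eef_pos: [545.1, 7.9, 294.6]
tool_rot: [-0.001, -0.076, 0.997, 0.0]
force: [0.4, 0.0, -0.4]
finger_gap: 0.173
grip_force: 30.0
```

```bash
python3 up.py; python3 - <<'E'
from h import *
a=cv2.imread("pics/s2.png");fs=[robot.grab_frame("scene") for _ in range(4)];b=np.mean([f.astype(np.float32) for f in fs],0)
A=cv2.cvtColor(a,cv2.COLOR_BGR2GRAY).astype(np.float32);B=cv2.cvtColor(b.astype(np.uint8),cv2.COLOR_BGR2GRAY).astype(np.float32)
print("rod rows old/new: column centroid")
for r in range(128,168,3):
    o=[]
    for G in(A,B):
        w=np.clip(G[r-1:r+2,255:275].mean(0)-70,0,None);o.append((round(float((w*np.arange(255,275)).sum()/max(w.sum(),1)),2),round(float(w.max()))))
    print(r,o)
x=A[110:166,250:280].astype(np.float32);y=B[110:166,250:280].astype(np.float32)
for n,(r0,r1) in dict(grip=(70,110),rod=(126,164)).items():
    w=cv2.createHanningWindow((24,r1-r0),cv2.CV_32F);print(n,cv2.phaseCorrelate(A[r0:r1,253:277],B[r0:r1,253:277],w))
    m=cv2.matchTemplate(B[r0-4:r1+4,247:283],A[r0:r1,251:279],cv2.TM_CCOEFF_NORMED);print(cv2.minMaxLoc(m))
E
```

```text
27.1 tip [543.22   7.99 295.55] sd [0.32 0.04 0.4 ] stage [-29.2  156.15 295.55] F [-0.41 -0.17 -0.36] q [-0.006  0.228  1.487  0.     1.425 -1.73 ]
rot [-0.01  0.03 -0.05] dp [ 1.4  0.5 -0. ]
rod rows old/new: column centroid
128 [(260.34, 102), (260.19, 103)]
131 [(259.39, 117), (259.32, 117)]
134 [(259.46, 117), (259.37, 118)]
137 [(260.33, 114), (260.24, 115)]
140 [(260.73, 113), (260.59, 113)]
143 [(263.07, 143), (263.03, 143)]
146 [(262.62, 132), (262.55, 131)]
149 [(261.75, 129), (261.61, 126)]
152 [(261.08, 110), (260.86, 107)]
155 [(260.92, 108), (260.69, 111)]
158 [(262.88, 105), (262.6, 111)]
161 [(265.14, 108), (264.59, 107)]
164 [(263.76, 74), (263.84, 89)]
167 [(261.74, 96), (261.74, 97)]
grip ((-0.1846667391307033, 0.3743454085137472), 0.9666593899329503)
(-0.03174422308802605, 0.9833070039749146, (8, 8), (4, 4))
rod ((-0.157195429082865, 0.32177937209066343), 0.9272473186254502)
(0.3283193111419678, 0.990272045135498, (0, 8), (4, 4))
```

The rod and grip shifted together by 0.2–0.4 px, so nothing slipped. I'll correct by 1.3 mm and 0.5 mm and lower into the hole.

Call:
apply_moves(gripper=[12,12,12,12,12], dp=[[1.3,0.5,0],[0,0,0],[0,0,-15],[0,0,-10],[0,0,0]], delta_rot=[[0,0,0],[0,0,0],[0,0,0],[0,0,0],[0,0,0]])

```text
clock: 27.8
eef_pos: [544.5, 8.6, 268.7]
tool_rot: [-0.002, -0.076, 0.997, 0.0]
force: [-0.8, -0.1, -0.8]
finger_gap: 0.173
grip_force: 30.0
```

Call:
apply_moves(gripper=[12,12,12,12,12], dp=[[0,0,-8],[0,0,-8],[0,0,-8],[0,0,-10],[0,0,0]], delta_rot=[[0,0,0],[0,0,0],[0,0,0],[0,0,0],[0,0,0]])

```text
clock: 28.3
eef_pos: [544.5, 8.6, 234.7]
tool_rot: [-0.002, -0.076, 0.997, 0.0]
force: [0.3, 0.1, -1.4]
finger_gap: 0.178
grip_force: 30.0
```

```bash
python3 up.py
```

```text
28.55 tip [545.54   8.55 236.46] sd [0.3  0.01 0.5 ] stage [-26.9  156.79 236.46] F [ 0.19  0.17 -0.66] q [-0.006  0.259  1.592  0.     1.289 -1.729]
rot [-0.01  0.08 -0.06] dp [-1.3 -0.1 59. ]
```

Call:
apply_moves(gripper=[12,12,12,12,12], dp=[[-0.5,0,-15],[0,0,-20],[0,0,-20],[0,0,-15],[0,0,-8]], delta_rot=[[0,0,0],[0,0,0],[0,0,0],[0,0,0],[0,0,0]])

```text
clock: 29.05
eef_pos: [544.6, 8.5, 157.6]
tool_rot: [-0.0, -0.076, 0.997, 0.0]
force: [-1.2, 0.7, -1.4]
finger_gap: 0.172
grip_force: 30.0
```

Call:
apply_moves(gripper=[12,12,12,12,12], dp=[[0,0,-4],[0,0,-2],[0,0,0],[0,0,0],[0,0,0]], delta_rot=[[0,0,0],[0,0,0],[0,0,0],[0,0,0],[0,0,0]])

```text
clock: 29.55
eef_pos: [545.4, 8.6, 153.1]
tool_rot: [0.001, -0.076, 0.997, 0.0]
force: [-0.8, 0.9, 0.1]
finger_gap: 0.175
grip_force: 30.0
```

```bash
python3 up.py
```

```text
29.8 tip [545.15   8.56 152.81] sd [0.08 0.01 0.12] stage [-27.29 156.78 152.81] F [ 0.01 -0.23 -0.49] q [-0.005  0.32   1.728  0.     1.093 -1.729]
rot [-0.01  0.04 -0.06] dp [-6.000e-01 -1.000e-01  1.434e+02]
```

Lower the last 2 mm until the collar touches.

Call:
apply_moves(gripper=[12,12,12], dp=[[0,0,-1.5],[0,0,0],[0,0,0]], delta_rot=[[0,0,0],[0,0,0],[0,0,0]])

```text
clock: 30.1
eef_pos: [544.9, 8.5, 150.9]
tool_rot: [0.0, -0.076, 0.997, 0.0]
force: [0.1, -0.1, -0.8]
finger_gap: 0.17
grip_force: 30.0
```

Call:
apply_moves(gripper=[12,12,12], dp=[[0,0,-0.8],[0,0,0],[0,0,0]], delta_rot=[[0,0,0],[0,0,0],[0,0,0]])

```text
clock: 30.4
eef_pos: [545.0, 8.6, 150.7]
tool_rot: [0.0, -0.076, 0.997, 0.0]
force: [-1.5, -0.5, 4.6]
finger_gap: 0.174
grip_force: 30.0
```

```bash
python3 up.py
```

```text
30.65 tip [545.07   8.55 150.67] sd [0.01 0.   0.01] stage [-27.37 156.77 150.67] F [-1.76  0.33  5.32] q [-0.006  0.321  1.731  0.     1.088 -1.729]
rot [-0.01  0.05 -0.05] dp [-6.000e-01 -1.000e-01  1.453e+02]
```

The collar is seated (5 N, same height as at the grasp). I'll release gently and lift straight off.

Call:
apply_moves(gripper=[20,26,34,40,40], dp=[[0,0,0.5],[0,0,0],[0,0,0],[0,0,0],[0,0,0]], delta_rot=[[0,0,0],[0,0,0],[0,0,0],[0,0,0],[0,0,0]])

```text
clock: 31.15
eef_pos: [545.0, 8.6, 150.5]
tool_rot: [0.0, -0.076, 0.997, 0.0]
force: [-0.0, 0.2, 0.9]
finger_gap: 0.438
grip_force: 0.0
```

Call:
apply_moves(gripper=[40,40,40,40,40], dp=[[0,0,10],[0,0,25],[0,0,40],[0,0,40],[-30,0,20]], delta_rot=[[0,0,0],[0,0,0],[0,0,0],[0,0,0],[0,0,0]])

```text
clock: 31.65
eef_pos: [518.5, 8.5, 289.7]
tool_rot: [0.004, -0.076, 0.997, -0.0]
force: [-1.2, -1.2, 0.8]
finger_gap: 0.437
grip_force: 0.0
```

Call:
apply_moves(gripper=[40,40,40,40,40], dp=[[-40,0,0],[-40,0,0],[0,0,0],[0,0,0],[0,0,0]], delta_rot=[[0,0,0],[0,0,0],[0,0,0],[0,0,0],[0,0,0]])

```text
clock: 32.15
eef_pos: [436.0, 8.5, 286.3]
tool_rot: [0.001, -0.076, 0.997, 0.0]
force: [0.3, 0.2, -0.0]
finger_gap: 0.434
grip_force: 0.0
```

```bash
python3 - <<'E' 2>/dev/null
from trk import *
f=np.mean([robot.grab_frame("scene").astype(np.float32) for _ in range(5)],0).astype(np.uint8)
a=cv2.imread("pics/scene0.png");A,B=[cv2.cvtColor(x,cv2.COLOR_BGR2GRAY) for x in(a,f)]
for n,(r0,r1,c0,c1) in dict(handle=(148,174,254,276),stand=(170,222,248,286)).items():
    m=cv2.matchTemplate(B[r0-5:r1+5,c0-5:c1+5],A[r0:r1,c0:c1],cv2.TM_CCOEFF_NORMED);print(n,cv2.minMaxLoc(m)[1::2],"expect (5,5)")
g=cv2.cvtColor(rect("scene",f),cv2.COLOR_BGR2GRAY);p=cv2.imread("pics/fin.png",0)[:,:400]
m=cv2.matchTemplate(cv2.resize(g,(400,400)),p[150:250,130:330],cv2.TM_CCOEFF_NORMED);print("plate",cv2.minMaxLoc(m)[1::2],"expect (130,150)")
s=robot.sense();print(s["clock"],s["eef_pos"],s["force"])
E
```

```text
handle (0.9344269633293152, (6, 5)) expect (5,5)
stand (0.9820103645324707, (5, 5)) expect (5,5)
plate (0.9998881816864014, (130, 150)) expect (130,150)
32.4 [435.62847996   8.55531176 285.38394209] [-0.57205194  0.19747228  0.15357247]
```

```bash
python3 -c "
from cell import robot
print(robot.job_done())"
```

```text
the job is handed in; nothing more can be done
None
```

I pushed the plate flush against both edge bars, put the pusher back upright in its stand and handed the job in at about 32 s. The verdict wasn't shown: contact was felt at both bars, the last images showed no gap, and the handle sits within about 2 mm of its starting place.

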